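# Make up a grinder kit and a drill kit in their pocket trays

## Robot

A 6-joint arm with a two-finger parallel gripper is mounted at the origin on the work surface. World frame = base frame: x ahead of the robot, y to its left, z up, the work surface at z = 0. Lengths are in mm, angles in rad, forces in N, time in s.
With the tool pointing down it reaches from about 350 to 1000 mm from the base axis. Payload 7.1 kg.
Tool frame: the origin (TCP) lies midway between the tips of the shut fingers; the grasp point (between the pads) lies 19 mm behind it; z points along the fingers, y is the line along which they close (so a half turn about z gives the same grasp; the last joint's range is limited). The gripper opens to 85 mm and grips with 20 to 120 N. Pads are 22 mm wide; open, the fingers measure 114 mm over their backs; the gripper's body (76 mm by 85 mm) begins 54 mm behind the grasp point. The pads swing forward as they close: fully open they stand 13 mm farther back than shut.
Start: joints at [-1.206, 0.423, 1.63, -0, 1.089, -0.019], TCP at [234.045, -579.506, 193.719] pointing down, gripper open.
Joint ranges: [-3, 3], [-0.9, 2.11], [0.09, 2.58], [-1.31, 4.45], [0.11, 2.69], [-2.54, 2.54]. Speed limits (rad/s): [2.39, 2.39, 3.01, 3.14, 3.14, 3.14].

## Interface

Orientations are given as a unit quaternion [x, y, z, w].
In Python, from bench import manip, imaging gives the robot as it stands. Calls block until the motion is done:
- manip.move_ptp(position, orientation): joint-space move of the TCP to a pose.
- manip.move_straight(position, attitude=None, feed=150, f_stop=None): straight line of the TCP; attitude=None keeps the orientation; feed is the mean speed in mm/s. With f_stop (N) it stops when the force on the tool has changed by that much, and returns True; else False.
- manip.move_joints(angles): joint-space move.
- manip.ungrasp() and manip.clamp(force=None): open the fingers fully, or close them until they stop; force is the grip in N (None keeps the last).
- manip.hold(seconds).
- manip.ik(position, orientation): joint angles nearest the present ones, or None.
- imaging.capture(name): name is "side" or "top" or "wrist"; returns the picture (480x640x3 uint8, red, green, blue); there is no depth.
- imaging.camera_model(name): a dict with "intrinsics" (3x3 intrinsics, pixels), "extrinsics" (4x4, takes a point from camera to world coordinates); the wrist camera has in their place "mount" (4x4, takes a point from camera to tool coordinates, whose origin is the TCP and whose axes are the flange's). Camera axes: x right, y down, z forward; pixel columns grow to the right and rows downward; lengths in mm; the calibration is good to about 2 mm. A picture is of the moment at which its call begins: read the wrist's pose just before it. camera_model takes no time and is no camera call.
A pose or a line that the arm cannot do raises manip.MotionError and nothing moves.
- manip.job_done(): hands the job in; it is judged then, once.
Readings, each from a call of its own:
- manip.current_time_s(): time.
- manip.current_qpos(): joint angles.
- manip.current_qd(): joint speeds.
- manip.current_joint_efforts(): joint torques, N m.
- manip.current_position(): TCP position.
- manip.current_eef_rot(): TCP orientation.
- manip.current_contact_force(): force on the tool from outside, world axes, zero at the start.
- manip.current_moment(): the same for the moment, N m.
- manip.current_gripper_width(): finger opening in mm.
- manip.current_grip_force(): force on a finger pad.
Only numpy, scipy, OpenCV 4.12 (cv2) and the standard library are available. Lean on these libraries where they do the work, as an engineer would, in place of code of your own. Each camera call takes 0.05 s, during which the arm holds its last target. There are 200 camera calls.

## Task

Make up the two accessory kits from the stock on the bench: into the tray with two pockets go the tall battery pack and the side handle; into the tray with three pockets go the flat battery pack, the drill chuck and the bit case, which you draw by its carrying handle out of the middle of the row in the steel rack. Each thing goes into the pocket made for its size and stands or lies there as it did on the bench, fully down on the pocket's floor and lined up with it (packs, handle and case either way round). Set things down, do not drop them, and leave the two cartons standing in the rack where they are.

Things in the scene. Friction and masses are not known exactly. Their poses are not given: they have to be found in the camera images.
- tray2: Fixed dark plastic tray with TWO pockets: 144 (x) x 156 (y) mm, ribs 12 mm high, pocket floors 4 mm above the bench. Origin: centre of its underside. In its axes, the WIDE pocket, 132 (x) x 84 (y) mm, for the tall pack, is centred at x 0, y -30 mm; the NARROW one, 132 x 54 mm, for the side handle, at x 0, y +45 mm.
- tray3: Fixed dark plastic tray with THREE pockets: 197 (x) x 146 (y) mm, ribs 12 mm high, pocket floors 4 mm above the bench. Origin: centre of its underside. In its axes, WIDE pocket, 116 (x) x 78 (y) mm, for the flat pack: centre x +34.5, y -28 mm; NARROW, 116 x 50 mm, for the bit case: x +34.5, y +42; SQUARE, 63 x 63 mm, for the chuck: x -61, y 0.
- tall_pack_mid (a point): Tall black battery pack, lying loose on the bench with its grey rail up: body 112 (x) x 64 (y) x 48 (z) mm, on it the rail, 92 x 42 x 14 mm; 62 mm high in all, 0.4 to 0.8 kg. Point: its centre, 31 mm above its underside; x runs along its length, z up. Gripped across its 64 mm width.
- flat_pack_mid (a point): Flat black battery pack of the same make, lying loose with its grey rail up: body 92 (x) x 58 (y) x 30 (z) mm, on it the rail, 72 x 42 x 10 mm; 40 mm high in all, 0.25 to 0.5 kg. Point: its centre, 20 mm above its underside; x along its length, z up. Gripped across its 58 mm width.
- side_handle_mid (a point): Side handle of a grinder, lying flat: ribbed rubber grip, 30 mm wide, 32 mm high (x = -55 to +29 mm), then a flange 36 mm wide and a steel stud at the +x end; 110 mm long in all, 0.16 kg. Point: the middle of its length, 16 mm above its underside; x along it to the stud, z up. Gripped across its 30 mm width.
- chuck_mid (a point): Steel drill chuck standing on its flat end, nose up: round, 43 mm across up to 38 mm high, then tapering to the nose at 58 mm (small jaws to 63 mm); 0.3 kg. Point: its centre, 29 mm above its underside; z up.
- bit_case_grip (a point): Black bit case on edge in a steel rack (walls 35 mm high, floor 4 mm above the bench), about 1.5 mm from the carton each side: body 96 (x) x 30 (y) x 55 (z) mm; on top a carrying handle, a bar 60 x 12 (y) mm from 65 to 85 mm above its underside, gripped across the 12 mm. 0.25 kg. Point: the bar's centre, 75 mm above the underside; z up. Draws straight up; 60 mm clears the cartons.
- carton_a_mid (a point): Cardboard carton, 100 (x) x 42 (y) x 55 (z) mm, 0.4 kg, standing loose in the rack beside the bit case on its +y side; it stays there. Point: its centre.
- carton_b_mid (a point): Cardboard carton, 100 (x) x 42 (y) x 55 (z) mm, 0.4 kg, standing loose in the rack beside the bit case on its -y side; it stays there. Point: its centre.
Not all that is in view belongs to the job. What is shaped like the part that bears chuck_mid but orange or yellow is not meant.

How it is judged:
By the outcome, as a careful person would: the job done as asked, in the order asked, and still so for the second after the job is handed in, with the robot touching nothing.
It also fails if it takes over 138 s, if anything falls off the work surface, if the arm or the gripper's body presses on something with over 40 N, if the wrist force passes 120 N, or if a joint passes its speed limit or range.

## Working session

There is one attempt and no reset: what is moved stays moved. The work goes in short steps, each a Python script; the robot and the scene stay as the last script left them, time stands still between calls to the robot, and variables do not carry over. Pictures are saved under pics/ and viewed, at most 14 in all, crops included, and the job is handed in when it is done.

```bash
ls; mkdir -p pics; python3 - <<'E'
from bench import manip, imaging
import cv2,numpy as np
np.set_printoptions(precision=4,suppress=True)
for n in("top","side"):
    cv2.imwrite(f"pics/{n}0.png",imaging.capture(n)[...,::-1]); m=imaging.camera_model(n); print(n,m)
print(imaging.camera_model("wrist"),manip.current_eef_rot(),manip.current_time_s())
E
```

```text
pics
top {'intrinsics': array([[587.2554,   0.    , 314.8899],
       [  0.    , 587.2554, 234.9386],
       [  0.    ,   0.    ,   1.    ]]), 'extrinsics': array([[  -0.024 ,   -0.9802,    0.1967,  333.5418],
       [  -0.9997,    0.0216,   -0.0148,   10.0312],
       [   0.0103,   -0.197 ,   -0.9803, 1212.2578],
       [   0.    ,    0.    ,    0.    ,    1.    ]])}
side {'intrinsics': array([[494.5157,   0.    , 320.745 ],
       [  0.    , 494.5157, 237.8347],
       [  0.    ,   0.    ,   1.    ]]), 'extrinsics': array([[ -0.7428,  -0.445 ,   0.5001, 107.2491],
       [ -0.6694,   0.5019,  -0.5477, 517.5631],
       [ -0.0073,  -0.7416,  -0.6708, 709.3274],
       [  0.    ,   0.    ,   0.    ,   1.    ]])}
{'intrinsics': array([[432.1778,   0.    , 321.1347],
       [  0.    , 432.1778, 240.6379],
       [  0.    ,   0.    ,   1.    ]]), 'mount': array([[   0.0007,   -0.9468,   -0.3218,   83.1198],
       [   1.    ,    0.0008,   -0.0001,    0.2292],
       [   0.0004,   -0.3218,    0.9468, -180.5051],
       [   0.    ,    0.    ,    0.    ,    1.    ]])} [ 0.9816  0.1907 -0.0001 -0.0007] 0.1
```

View pics/top0.png

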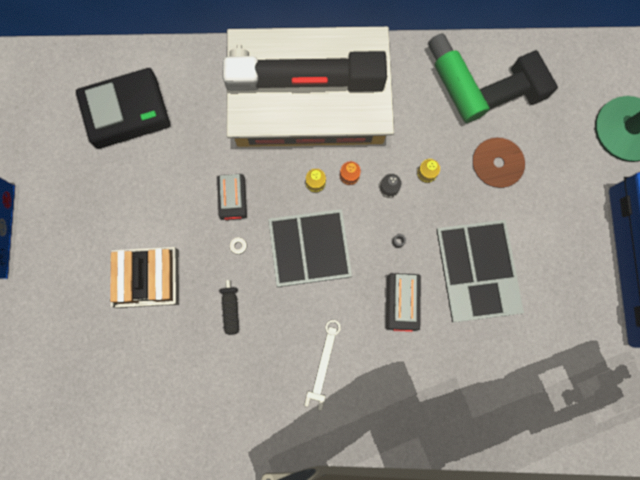

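View pics/side0.png

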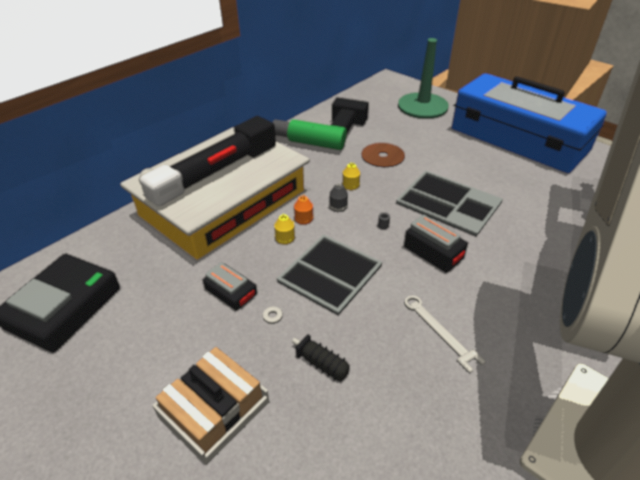

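Top view: candidates shaped like the chuck are yellow (316,179), orange (351,172), dark grey (391,185) and yellow (430,169). The dark steel one at (391,185) is meant. The larger pack at (403,302) is the tall one, and the smaller at (232,197) is the flat one. tray2 is at (311,248), tray3 at (480,271), the handle at (230,307) with its stud up, and the rack at (144,277). I'll enlarge for corners and to confirm.

```bash
python3 - <<'E'
import cv2
im=cv2.imread("pics/top0.png")
cv2.imwrite("pics/cl.png",cv2.resize(im[165:345,105:355],None,fx=3.2,fy=3.2,interpolation=cv2.INTER_CUBIC))
cv2.imwrite("pics/cr.png",cv2.resize(im[150:335,370:530],None,fx=3.2,fy=3.2,interpolation=cv2.INTER_CUBIC))
E
```

```text
(no output)
```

View pics/cl.png

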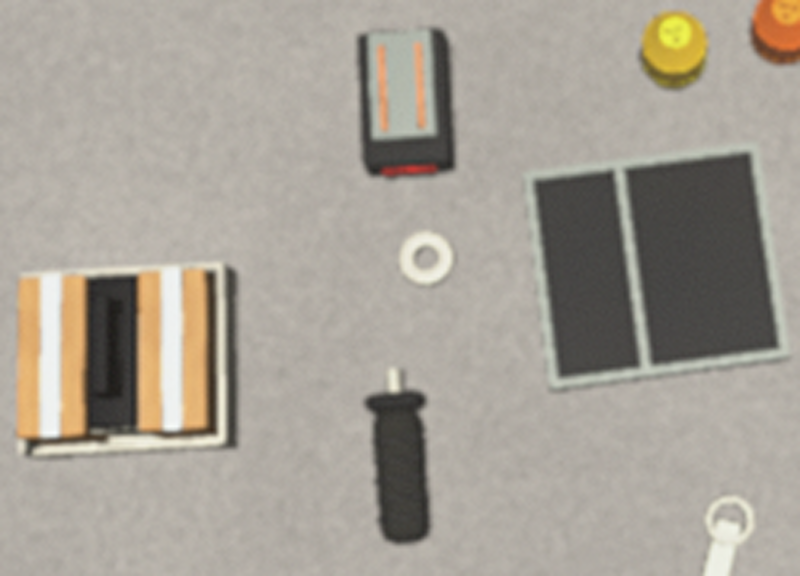

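View pics/cr.png

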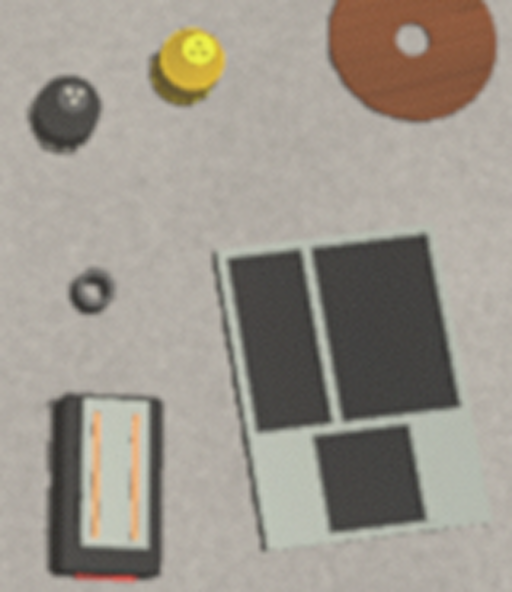

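The crops confirm the dark grey chuck at crop-right (66,110). The rail and tray corners read cleanly. Next I fit poses, then tour with the wrist camera and overlay the predicted outlines.

```bash
cat > h.py <<'E'
import numpy as np, cv2, json
from scipy.optimize import least_squares
from scipy.spatial.transform import Rotation as R
from bench import manip, imaging
np.set_printoptions(precision=3,suppress=True)
def quat(yaw): return [np.cos(yaw/2),np.sin(yaw/2),0.,0.]
def model(name):
    m=imaging.camera_model(name)
    if name!="wrist": return m["intrinsics"],m["extrinsics"]
    T=np.eye(4);T[:3,:3]=R.from_quat(manip.current_eef_rot()).as_matrix();T[:3,3]=manip.current_position()
    return m["intrinsics"],T@m["mount"]
def proj(KE,P):
    K,E=KE;p=(np.asarray(P,float)-E[:3,3])@E[:3,:3]@K.T
    return p[:,:2]/p[:,2:]
def world(pose,M):
    x,y,a=pose;c,s=np.cos(a),np.sin(a);M=np.asarray(M,float)
    return np.c_[x+c*M[:,0]-s*M[:,1],y+s*M[:,0]+c*M[:,1],M[:,2]]
def fit(KE,M,px,g=(600,0,0)):
    r=least_squares(lambda p:(proj(KE,world(p*[1,1,.01],M))-px).ravel(),np.array(g)*[1,1,100.])
    return r.x*[1,1,.01],np.abs(r.fun).max()
def rect(lx,ly,z,cx=0,cy=0): # order as seen from top: far-left(+x,+y), far-right, near-right, near-left
    return np.array([[cx+lx/2,cy+ly/2,z],[cx+lx/2,cy-ly/2,z],[cx-lx/2,cy-ly/2,z],[cx-lx/2,cy+ly/2,z]])
FEAT=dict(tray2=[rect(144,156,12),rect(132,84,4,0,-30),rect(132,54,4,0,45)],
 tray3=[rect(197,146,12),rect(116,78,4,34.5,-28),rect(116,50,4,34.5,42),rect(63,63,4,-61,0)],
 tall=[rect(92,42,62),rect(112,64,48)],flat=[rect(72,42,40),rect(92,58,30)],
 handle=[rect(84,30,16,-13)],
 chuck=[np.array([[21.5*np.cos(t),21.5*np.sin(t),38] for t in np.linspace(0,6.28,24)]),np.array([[9*np.cos(t),9*np.sin(t),58] for t in np.linspace(0,6.28,24)])],
 case=[rect(60,12,89),rect(96,30,59)])
def draw(im,KE,name,pose,col=(255,0,0)):
    for F in FEAT[name]:
        cv2.polylines(im,[np.round(proj(KE,world(pose,F))*16).astype(int)],True,col,1,shift=4)
def load(): return json.load(open("poses.json"))
def save(p): json.dump({k:list(map(float,v)) for k,v in p.items()},open("poses.json","w"))
E
python3 - <<'E'
from h import *
KE=model("top")
L=lambda a:(np.array(a)+.5)/3.2-.5+[105,165]
Q=lambda a:(np.array(a)+.5)/3.2-.5+[370,150]
P={}
def f(n,M,px):
    P[n],e=fit(KE,M,px); print(n,P[n],"res %.2f"%e)
f("tray2",FEAT["tray2"][0],L([(527,175),(756,147),(790,353),(552,389)]))
f("tray3",FEAT["tray3"][0],Q([(216,252),(428,233),(493,521),(265,549)]))
f("flat",FEAT["flat"][0],L([(371,33),(432,29),(437,135),(374,138)]))
f("tall",FEAT["tall"][0],Q([(83,397),(149,398),(150,550),(82,548)]))
f("handle",[[55,0,16],[-55,0,16]],L([(394,369),(405,541)]))
f("case",FEAT["case"][1],L([(88,278),(137,275),(137,430),(88,435)]))
p,e=fit(KE,[[0,0,63],[0,0,63]],Q([(72,95)]*2));P["chuck"]=[p[0],p[1],0];print(p)
save(P)
tiles={}
for n in ["tall","tray3","chuck","tray2","flat","handle","case"]:
    p=P[n];ya=p[2]
    manip.move_ptp([p[0]-30*np.cos(ya),p[1]-30*np.sin(ya),200 if n!="case" else 230],quat(ya))
    W=model("wrist");im=imaging.capture("wrist").copy()
    cv2.imwrite(f"pics/w_{n}.png",im[...,::-1]);np.savez(f"w_{n}.npz",K=W[0],E=W[1])
    draw(im,W,n,p);tiles[n]=im[40:340,120:520,::-1]
print(manip.current_time_s(),manip.current_qpos())
t=tiles
cv2.imwrite("pics/m1.png",np.vstack([np.hstack([t["tall"],t["tray3"]]),np.hstack([t["chuck"],t["tray2"]])]))
cv2.imwrite("pics/m2.png",np.vstack([np.hstack([t["flat"],t["handle"]]),np.hstack([t["case"],t["case"]*0])]))
E
```

```text
tray2 [548.391   3.182   0.116] res 1.63
tray3 [ 492.378 -345.515    0.102] res 2.53
flat [665.697 163.766   0.04 ] res 0.60
tall [ 435.752 -182.617   -0.053] res 0.35
handle [429.457 168.469   0.069] res 0.30
case [491.616 339.393   0.036] res 0.52
[ 676.253 -167.511    0.   ]
7.1667 [ 0.61   0.305  1.718 -0.     1.121  2.145]
```

View pics/m1.png

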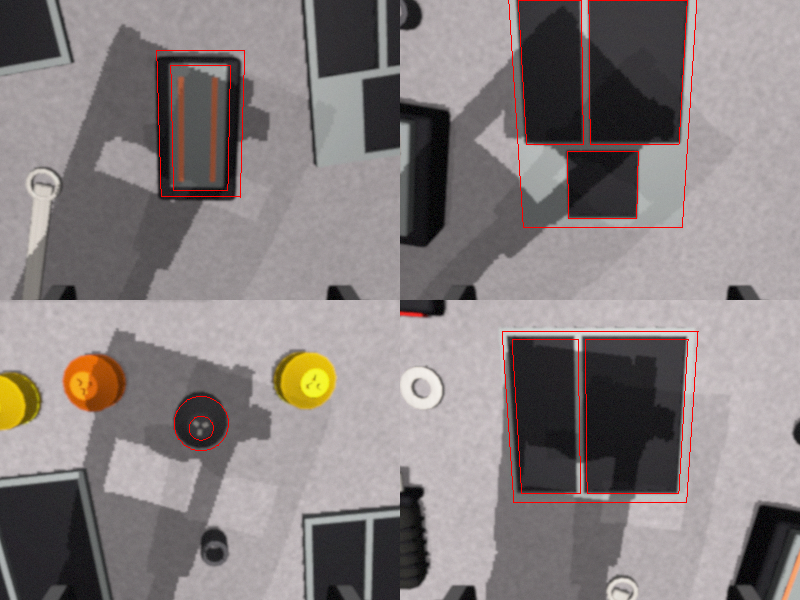

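View pics/m2.png

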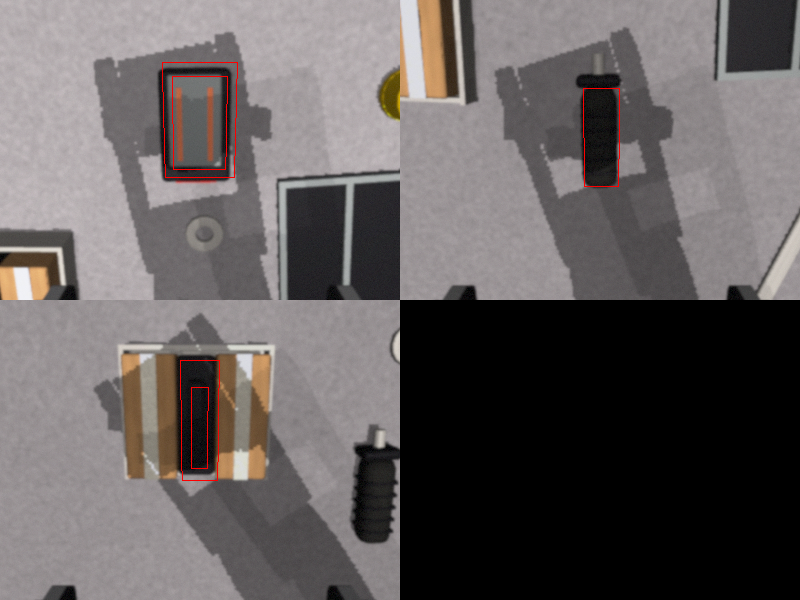

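Overlays agree within a few pixels. The dark chuck sits between the orange and yellow ones and matches its outline. I'll refine from enlarged, brightened wrist crops.

```bash
python3 - <<'E'
import cv2,numpy as np
def c(n,x0,y0,w,h,s,g=.55):
    im=cv2.imread(f"pics/w_{n}.png")[y0:y0+h,x0:x0+w]
    im=(255*(im/255.)**g).astype(np.uint8)
    return cv2.resize(im,None,fx=s,fy=s,interpolation=cv2.INTER_CUBIC)
cv2.imwrite("pics/A.png",np.hstack([c("tray2",215,60,200,200,2),c("tray3",215,0,200,280,2)[:400] if 0 else cv2.resize(c("tray3",215,0,200,280,2),(400,560))[:560]]) if 0 else np.hstack([np.pad(c("tray2",215,60,200,200,2),((0,160),(0,0),(0,0))),c("tray3",215,0,200,280,2)]))
cv2.imwrite("pics/B.png",np.hstack([c("tall",270,90,100,150,4),c("flat",270,90,100,150,4)]))
cv2.imwrite("pics/C.png",np.hstack([c("case",270,90,100,150,4,.4),c("handle",270,80,100,150,4,.5)]))
E
```

```text
(no output)
```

View pics/A.png

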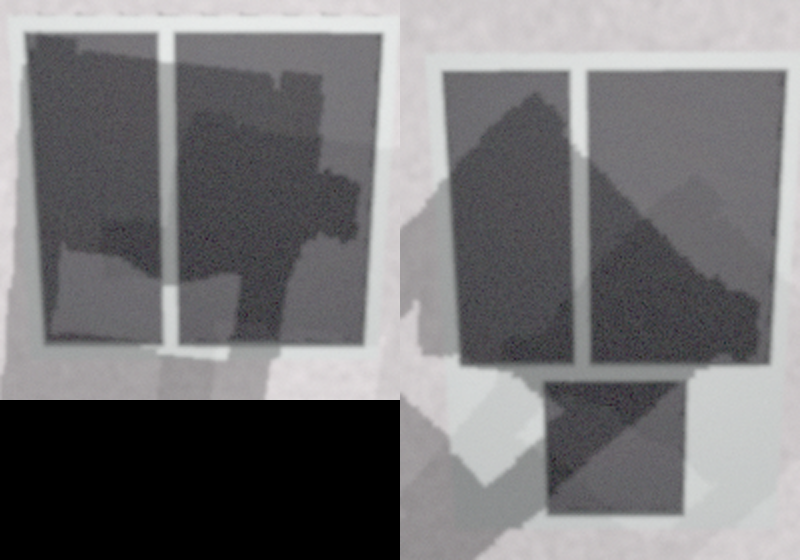

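View pics/B.png

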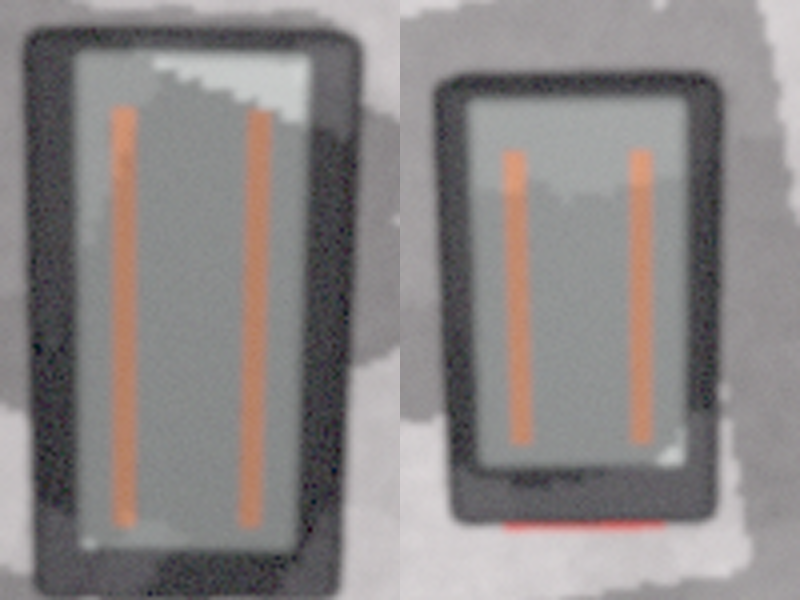

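View pics/C.png

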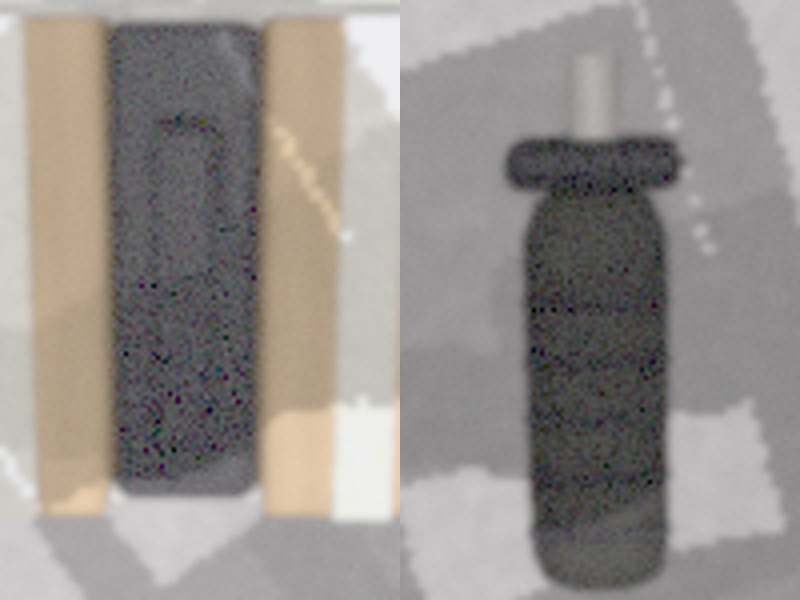

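The crops read cleanly: tray pockets, both rails, the case body with its bar (bar top end near crop (186,122)), and the handle with its stud up at (594,54). I'll fit these and start with the side handle.

```bash
cat >> h.py <<'E'
def tgt(pose,lx,ly): 
    w=world(pose,[[lx,ly,0]])[0]; return w[0],w[1]
def st(s): print(s,"t=%.1f"%manip.current_time_s(),"w=%.1f"%manip.current_gripper_width(),"F",np.array(manip.current_contact_force()),"grip %.0f"%manip.current_grip_force(),"p",np.array(manip.current_position()),flush=True)
def pick(pose,gx,z,force,up=120,hover=130):
    x,y=tgt(pose,gx,0);q=quat(pose[2])
    manip.move_ptp([x,y,hover],q);manip.move_straight([x,y,z],feed=120)
    manip.clamp(force);manip.hold(.2);st("clamped")
    manip.move_straight([x,y,z+up],feed=150);st("lifted")
def place(pose,lx,ly,gx,z,hover=120):
    # z: TCP height when the part stands on the pocket floor
    x,y=tgt(pose,lx+gx,ly);q=quat(pose[2])
    manip.move_ptp([x,y,z+hover],q)
    manip.move_straight([x,y,z+8],feed=150);manip.hold(.2)
    hit=manip.move_straight([x,y,z-4],feed=15,f_stop=4);st("down hit=%s"%hit)
    return x,y
E
python3 - <<'E'
from h import *
P=load()
def f(n,M,px,off,s):
    d=np.load(f"w_{n}.npz");old=np.array(P[n])
    P[n],e=fit((d["K"],d["E"]),np.vstack(M),(np.array(px)+.5)/s-.5+off,old);print(n,P[n],"d",P[n]-old,"res %.2f"%e)
T2,T3=FEAT["tray2"],FEAT["tray3"]
f("tray2",[T2[2],T2[1]],[(26,34),(157,33),(162,345),(45,345),(175,33),(383,33),(364,345),(179,345)],(215,60),2)
f("tray3",[T3[2],T3[1],T3[3]],[(43,71),(169,71),(174,363),(61,364),(188,70),(386,70),(370,363),(191,363),(146,382),(285,382),(283,515),(148,515)],(215,0),2)
f("tall",FEAT["tall"][:1],[(74,50),(310,50),(302,549),(79,549)],(270,90),4)
f("flat",FEAT["flat"][:1],[(70,98),(286,97),(285,466),(77,466)],(270,90),4)
f("case",[FEAT["case"][1],[[30,0,89]]],[(109,22),(264,22),(259,494),(117,494),(186,122)],(270,90),4)
f("handle",[[[55,0,16],[-55,0,16],[12,0,16],[-42,0,16]]],[(194,54),(200,588),(196,250),(198.5,520)],(270,80),4)
save(P)
pick(P["handle"],-8,9,40)
E
```

```text
tray2 [549.689   5.958   0.115] d [ 1.298  2.776 -0.001] res 1.69
tray3 [ 494.82  -345.2      0.104] d [2.442 0.315 0.002] res 2.46
tall [ 437.953 -180.7     -0.057] d [ 2.202  1.917 -0.004] res 0.69
flat [667.516 167.584   0.043] d [1.819 3.818 0.003] res 0.83
case [495.844 341.901   0.037] d [4.227 2.508 0.   ] res 1.44
handle [431.171 170.529   0.078] d [1.714 2.06  0.009] res 4.27
clamped t=10.1 w=-0.3 F [ 0.179  0.011 -0.224] grip 0 p [423.181 169.912   8.968]
lifted t=11.1 w=0.2 F [-0.579 -0.461 -0.667] grip 0 p [422.606 169.703 128.398]
```

The fingers shut on nothing. I'll look with the wrist camera to see whether the handle moved or was missed.

```bash
python3 - <<'E'
from h import *
manip.ungrasp()
P=load();p=P["handle"];a=p[2]
manip.move_ptp([p[0]-30*np.cos(a),p[1]-30*np.sin(a),200],quat(a))
W=model("wrist");im=imaging.capture("wrist").copy()
cv2.imwrite("pics/w_handle2.png",im[...,::-1]);np.savez("w_handle2.npz",K=W[0],E=W[1])
draw(im,W,"handle",p)
im=(255*(im[70:270,220:420,::-1]/255.)**.5).astype(np.uint8)
cv2.imwrite("pics/D.png",cv2.resize(im,None,fx=3,fy=3,interpolation=cv2.INTER_CUBIC));st("")
E
```

```text
t=12.3 w=85.4 F [ 0.211 -0.769 -0.815] grip 0 p [401.243 168.199 200.136]
```

View pics/D.png

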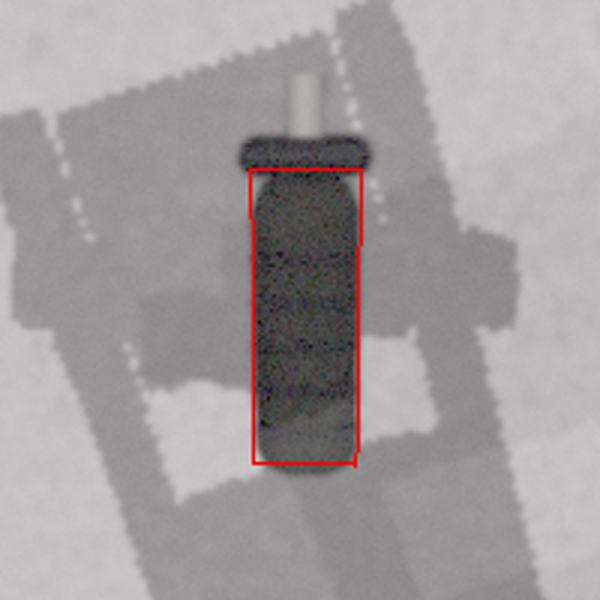

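The handle hasn't moved and the pose is right. The pads closed above its round flank, so I'll grip lower, stepping down only as far as needed.

```bash
python3 - <<'E'
from h import *
P=load();p=P["handle"]
x,y=tgt(p,-8,0)
manip.move_ptp([x,y,60],quat(p[2]))
for z in (5,2,-1):
    manip.move_straight([x,y,z],feed=120);manip.clamp(40);manip.hold(.2);st(f"z{z}")
    if manip.current_gripper_width()>15: break
    manip.move_straight([x,y,z+40],feed=150);manip.ungrasp()
if manip.current_gripper_width()>15:
    manip.move_straight([x,y,z+120],feed=150);manip.hold(.2);st("lifted")
E
```

```text
z5 t=14.5 w=0.2 F [ 0.509 -0.551  0.911] grip 0 p [423.169 169.901   4.96 ]
z2 t=17.2 w=-0.1 F [-0.758  0.52  -0.06 ] grip 0 p [423.164 169.911   1.975]
z-1 t=19.8 w=-0.1 F [-0.05   0.256  0.367] grip 0 p [423.176 169.888  -1.03 ]
lifted t=21.9 w=85.5 F [-0.077  0.296 -0.71 ] grip 0 p [422.472 169.643 118.026]
```

No grip and no force even at bench height, which doesn't fit the geometry. I'll look at the gripper at the handle from the side and wrist cameras, before and after clamping.

```bash
python3 - <<'E'
from h import *
P=load();p=P["handle"]
x,y=tgt(p,-8,0)
def grab(s): 
    a=imaging.capture("side")[230:430,200:467];b=imaging.capture("wrist")
    return np.hstack([cv2.resize(a,(400,300)),cv2.resize(b,(400,300))])
manip.move_straight([x,y,5],feed=120);r1=grab(1)
print(manip.current_qpos())
r=manip.clamp(40);st("c %s"%r);manip.hold(.5);st("");r2=grab(2)
im=np.vstack([r1,r2])[...,::-1];cv2.imwrite("pics/E.png",(255*(im/255.)**.6).astype(np.uint8))
E
```

```text
[0.356 0.517 2.096 0.    0.528 1.849]
c False t=23.9 w=-0.2 F [-1.011  0.682 -0.39 ] grip 0 p [423.165 169.9     4.975]
 t=24.4 w=0.0 F [ 1.253 -0.317  0.006] grip 0 p [423.17  169.875   4.985]
```

View pics/E.png

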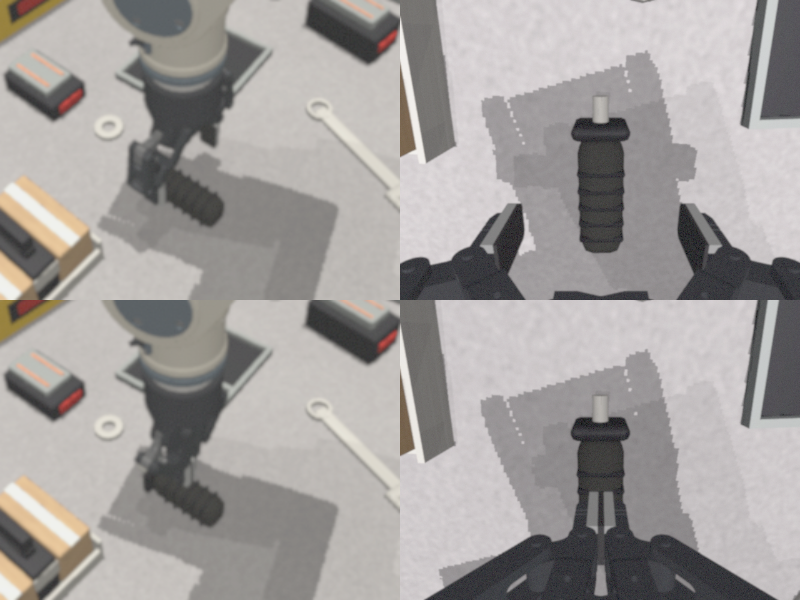

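The side view shows the fingers closing above the handle. In the wrist view the shut tips are at about row 304, where a true TCP should be at about 285. So the real tips are well short of the reported TCP. I'll measure that by touching a bare patch of bench with the shut fingers.

```bash
python3 - <<'E'
from h import *
p=load()["handle"]
manip.move_straight([423,170,60],feed=200)
manip.move_ptp([400,100,40],quat(p[2]))
manip.move_straight([400,100,5],feed=100);manip.hold(.2)
h=manip.move_straight([400,100,-60],feed=25,f_stop=5);st(h)
manip.move_straight([400,100,40],feed=200);st("up")
E
```

```text
True t=27.6 w=0.4 F [-1.35  -0.57   9.623] grip 5 p [399.97  100.005 -37.576]
up t=28.2 w=-0.1 F [-0.155 -0.597 -0.538] grip 0 p [400.03  100.013  39.748]
```

The fingertips are really 37 mm above the reported TCP, with x and y fine. I'll correct all heights by that and pick the handle.

```bash
sed -i 's/hover\],q)/hover-D],q)/; s/z\],feed=120/z-D],feed=120/; s/z+up\]/z+up-D]/; s/z+8\]/z+8-D]/; s/z-4\]/z-4-D]/' h.py; echo "D=37." >> h.py; grep -n "D\]" h.py; python3 - <<'E'
from h import *
P=load()
manip.ungrasp()
pick(P["handle"],-8,6,40,up=90,hover=90)
E
```

```text
39:    manip.move_ptp([x,y,hover-D],q);manip.move_straight([x,y,z-D],feed=120)
41:    manip.move_straight([x,y,z+up-D],feed=150);st("lifted")
45:    manip.move_ptp([x,y,z+hover-D],q)
46:    manip.move_straight([x,y,z+8-D],feed=150);manip.hold(.2)
47:    hit=manip.move_straight([x,y,z-4-D],feed=15,f_stop=4);st("down hit=%s"%hit)
clamped t=31.0 w=29.5 F [-1.147  0.035  6.658] grip 40 p [423.492 170.083 -30.542]
lifted t=31.7 w=29.3 F [ 0.501  0.291 -1.254] grip 40 p [422.705 169.735  58.564]
```

```bash
cat >> h.py <<'E'
def release(zexp,up=80,tol=3):
    p=manip.current_position()
    if abs(p[2]+D-zexp)>tol: raise SystemExit("unexpected height %.1f vs %.1f"%(p[2]+D,zexp))
    manip.ungrasp();p=manip.current_position();manip.move_straight([p[0],p[1],p[2]+up],feed=200)
E
python3 - <<'E'
from h import *
P=load()
place(P["tray2"],0,48,-8,10,hover=80)
release(10)
pick(P["tall"],0,8,70,up=90,hover=100)
E
```

```text
down hit=True t=33.8 w=29.2 F [-0.886  0.275  4.571] grip 40 p [536.215  52.672 -26.527]
clamped t=37.4 w=62.9 F [-0.076  1.32   6.22 ] grip 77 p [ 438.579 -180.889  -27.977]
lifted t=38.1 w=63.3 F [-0.021  0.903 -5.723] grip 78 p [ 437.254 -180.436   60.463]
```

```bash
python3 - <<'E'
from h import *
P=load()
place(P["tray2"],0,-33,0,12,hover=80)
release(12)
pick(P["flat"],0,5,50,up=90,hover=100)
E
```

```text
down hit=True t=40.3 w=63.5 F [-1.56   0.165  5.908] grip 79 p [553.462 -26.77  -23.938]
clamped t=43.6 w=57.0 F [-1.538 -0.72   4.866] grip 55 p [668.325 167.857 -30.792]
lifted t=44.4 w=56.7 F [-0.087 -0.302 -3.332] grip 54 p [666.679 167.352  57.139]
```

```bash
python3 - <<'E'
from h import *
P=load()
place(P["tray3"],34.5,-28,0,10,hover=80)
release(10)
pick([P["chuck"][0],P["chuck"][1],0.],0,10,50,up=100,hover=110)
E
```

```text
down hit=True t=47.8 w=57.2 F [0.307 0.238 5.04 ] grip 55 p [ 531.969 -369.455  -26.777]
clamped t=51.4 w=41.4 F [-1.299  0.576  6.152] grip 51 p [ 676.794 -167.566  -26.045]
lifted t=52.2 w=41.6 F [-0.254 -0.222 -2.629] grip 51 p [ 675.317 -167.291   71.947]
```

```bash
python3 - <<'E'
from h import *
P=load()
place(P["tray3"],-61,0,0,14.5,hover=80)
release(14.5,up=90)
p=P["case"];a=p[2]
tiles=[]
manip.move_ptp([p[0]-25*np.cos(a),p[1]-25*np.sin(a),170-D+10],quat(a));manip.hold(.3)
W=model("wrist");im=imaging.capture("wrist").copy();cv2.imwrite("pics/w_case2.png",im[...,::-1]);np.savez("w_case2.npz",K=W[0],E=W[1])
draw(im,W,"case",p)
c=im[60:260,220:420];c=cv2.resize((255*(c/255.)**.4).astype(np.uint8),(600,600),interpolation=cv2.INTER_CUBIC)
t=imaging.capture("top")[195:335,262:362+170][:, :270];t=cv2.resize(t,None,fx=.74*3/3*1,fy=1) if 0 else t
cv2.imwrite("pics/F.png",c[...,::-1]);cv2.imwrite("pics/t2.png",t[...,::-1]);st("")
E
```

```text
down hit=True t=54.7 w=40.8 F [-0.243  0.488  5.95 ] grip 52 p [ 434.1   -351.571  -22.096]
 t=58.7 w=85.6 F [-0.688  0.617 -0.014] grip 0 p [470.982 340.809 143.013]
```

View pics/F.png

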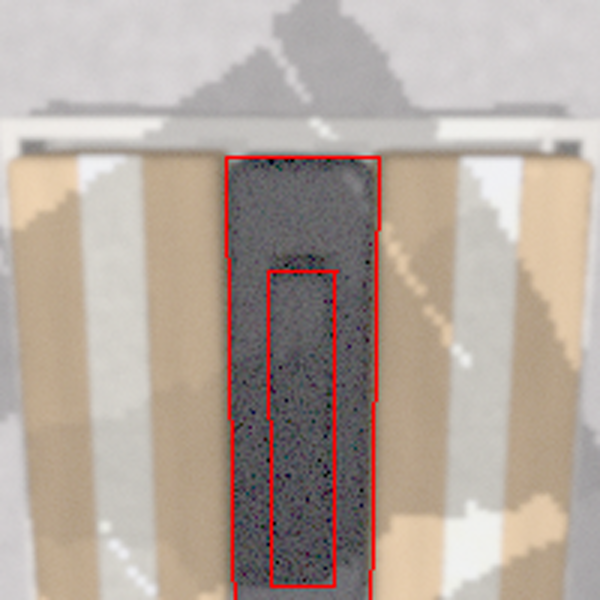

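The case outline and bar sit within about 1 px of the prediction, so I'll grasp the handle and draw it straight up.

```bash
python3 - <<'E'
from h import *
P=load();p=P["case"]
x,y=tgt(p,0,0);z=67
manip.move_ptp([x,y,130-D],quat(p[2]));manip.move_straight([x,y,z-D],feed=100);st("at")
manip.clamp(25);manip.hold(.3);st("clamped")
f=np.array(manip.current_contact_force())
if abs(f[0])+abs(f[1])<8 and manip.current_gripper_width()>8:
    manip.clamp(45)
    manip.move_straight([x,y,z+75-D],feed=50);manip.hold(.2);st("lifted")
E
```

```text
at t=59.8 w=85.6 F [ 0.171  0.403 -0.812] grip 0 p [496.197 342.193  30.473]
clamped t=60.8 w=11.2 F [-0.825  0.875  3.481] grip 29 p [495.913 342.028  30.157]
lifted t=62.9 w=10.9 F [ 0.465 -0.267 -2.855] grip 47 p [495.732 341.828 104.77 ]
```

```bash
python3 - <<'E'
from h import *
P=load()
x,y=tgt(P["case"],0,0);manip.move_straight([x,y,67+120-D],feed=200)
place(P["tray3"],34.5,42,0,67,hover=120)
release(67,up=100)
st("rel")
manip.move_ptp([420,230,260],quat(.1));manip.hold(.2)
t=imaging.capture("top")[195:335,262:532];s=imaging.capture("side")[150:450,130:530]
o=np.zeros((600,800,3),np.uint8);o[:300,:579]=cv2.resize(t,(579,300),interpolation=cv2.INTER_CUBIC);o[300:,:400]=s
im=imaging.capture("wrist");o[300:,400:]=cv2.resize(im,(400,300))
cv2.imwrite("pics/G.png",(255*(o[...,::-1]/255.)**.6).astype(np.uint8));st("")
E
```

```text
down hit=True t=67.2 w=10.9 F [1.057 1.377 3.939] grip 48 p [ 524.692 -299.753   30.187]
rel t=68.5 w=85.0 F [ 0.059  0.556 -0.78 ] grip 0 p [ 523.368 -298.989  128.857]
 t=70.9 w=85.2 F [ 0.08   0.473 -0.037] grip 0 p [420.137 229.728 259.904]
```

View pics/G.png

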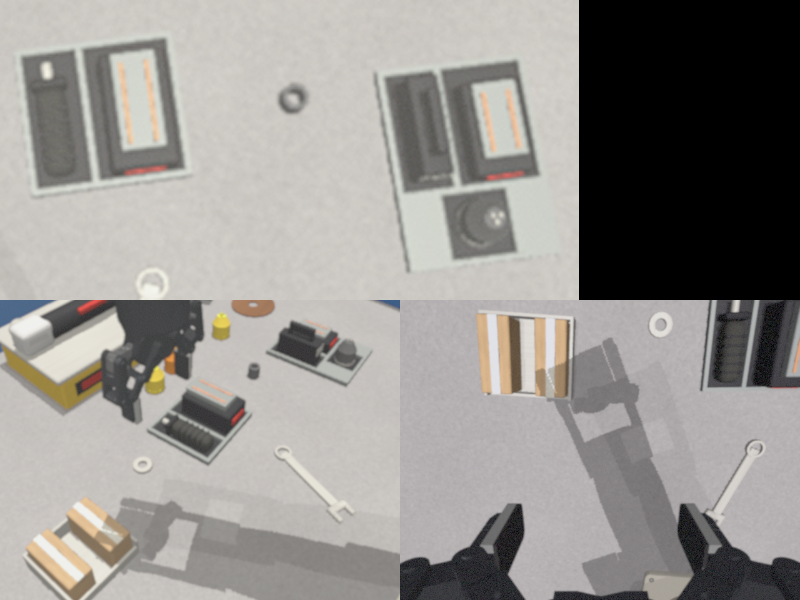

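The final view shows all five parts seated and aligned in their pockets: handle and tall pack in the left tray, and case, flat pack and chuck in the right tray. Both cartons still stand in the rack, and the arm is clear.

```bash
python3 -c "
from bench import manip
print(manip.job_done())"
```

```text
the job is handed in; nothing more can be done
None
```

I handed the job in at about 71 s: the last camera check showed all five parts seated in their pockets and both cartons still standing in the rack. The first grasps of the side handle closed on air because the real fingertips sit 37 mm above the reported TCP, so I measured that on the bench and corrected every height for it.

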